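Lean the rinsed slate plaque in the drying rack

ROBOT

A 6-joint arm with a two-finger parallel gripper is mounted at the origin on the work surface. World frame = base frame: x ahead of the robot, y to its left, z up, the work surface at z = 0. Lengths are in mm, angles in degrees, forces in N, time in s.
With the tool pointing down it reaches from about 325 to 775 mm from the base axis. Payload 5.5 kg.
Tool frame: the origin (TCP) lies at the very end of the fingers, on their centre line; the grasp point (between the pads) lies 19 mm behind it; z points along the fingers, y is the line along which they close (so a half turn about z gives the same grasp; the last joint's range is limited). The gripper opens to 88 mm and grips with 3 to 60 N. Pads are 20 mm wide; open, the fingers measure 115 mm over their backs; the gripper's body (75 mm by 178 mm) begins 61 mm behind the grasp point.
Start: joints at [-79.624, 5.22, 70.514, -0, 104.267, -3.249], TCP at [141.338, -583.13, 222.631] pointing down, gripper open.
Joint ranges: [-164.24, 164.24], [-49.07, 125.15], [9.68, 141.18], [-86.29, 266.29], [3.28, 154.24], [-151.56, 151.56]. Speed limits (degrees/s): [147.25, 147.25, 172.46, 180, 180, 180].

INTERFACE

Orientations are given as [roll, pitch, yaw] about the fixed x, y, z axes, in that order (R = Rz(yaw) Ry(pitch) Rx(roll)).
In Python, from plant import readout, optics, ticket gives the robot as it stands. The module is installed in compiled form; this text tells all that it offers.
- The arm moves only by the tool apply_moves, never from a script. Its argument "targets" is a list of rows, each a list of 4 numbers: the shift along the tool's x, y, z in m, then the turn about the tool's z in rad. In form: [[tx, ty, tz, spin], ...]. A call has 1 to 10 rows; each row shifts and turns the commanded pose from where the row before left it, along the tool's axes as they then stand; what a row does not reach is not made up. A row lasts 1/8 s, in which the tool goes at most 62.5 mm and 10.7 degrees, less where a joint would pass 70% of its speed; a pose out of reach is approached as far as the arm can. A call is refused whole if a number of a shift passes 0.0625 or a number of a turn 0.188, either way. A call with a gripper value outside its range is refused whole. "hand" is the closure, from 0 (fully open) to 1 (shut), set as the call begins (left out, the last holds). The fingers move at their own pace and stop on an object; "force" is the grip in N (left out, the last holds). Time passes only in rows, so rows that do not move let the fingers close. It gives the time, the measured TCP pose, the force, the opening and the grip force at its end, in the units of the state.
- readout.read_state(): the state, without advancing time (a new reading comes with each control period).
- optics.get_image(name): name is "side" or "top" or "wrist"; returns the picture (480x640x3 uint8, red, green, blue); there is no depth.
- optics.get_calibration(name): a dict with "vfov" (degrees; the focal length in pixels is half the picture's height over the tangent of half this angle, whatever the lens; pixels are square), "cx", "cy" (the principal point, pixels), "k1" (the pictures are not rectified: a ray, as slopes to the right and down, at radius r is drawn at 1 + k1 r^2 times it, then the intrinsics apply), "position" and "orientation" of the camera in the world. Camera axes: x right, y down, z forward; pixel columns grow to the right and rows downward; lengths in mm; the calibration is good to about 2 mm. A picture is of the moment at which its call begins: read the wrist's pose just before it. get_calibration takes no time and is no camera call; for the wrist camera it gives the pose at the moment of the call.
- ticket.job_done(): hands the job in; it is judged then, once.
The state is a dict: "time_s": time; "q": joint angles; "joint_vel": joint speeds; "effort": joint torques, N m; "position": TCP position; "tool_rot": TCP orientation; "ft_force": force on the tool from outside, world axes, zero at the start; "moment": the same for the moment, N m; "finger_gap": finger opening in mm; "grip_force": force on a finger pad.
Only numpy, scipy, OpenCV 4.12 (cv2) and the standard library are available. Lean on these libraries where they do the work, as an engineer would, in place of code of your own. Each camera call takes 0.05 s, during which the arm holds its last target. There are 200 camera calls.

TASK

Take the larger engraved slate plaque out of the rinse tray and stand it on its long edge in the drying rack's front groove (the one farther from the rail), leaning back on the rail, with a clear gap to the rack's end board. Then slide it gently along the groove until its side edge rests against the end board, and leave it leaning there. Slate chips: never knock it, press it hard or let it drop against the rack, and leave everything else where it is.

Things in the scene. Friction and masses are not known exactly. Their poses are not given: they have to be found in the camera images.
- plaque_c (a point): Centre of the larger slate plaque: dark flat slab, 120 mm tall (its z), 10 mm thick (its x), about 0.5 kg, loose; its side edges are square but split by hand and not measured: it is somewhere between 130 and 165 mm wide (its y), this point midway. It starts upright in either slot of the white rinse tray, foot 9 mm above the bench. Upper 80 mm free on both faces.
- rack: Wooden drying rack fixed to the bench: origin at the centre of its underside, z up, y along the grooves, +x its front. Grooved base 145 mm deep (x = -65 to +80), 300 mm long, 32 mm high, with two equal V-grooves side by side; 14 mm posts at both ends (y = -143 and +144 mm, x = +1) rise to 100 mm and carry the rail.
- groove (a point): On the rack (same axes): bottom line of the front V-groove, half-way along, 20 mm above the bench; rack x = +45 mm. A 90-degree V, 24 mm wide, 12 mm deep. The other groove lies 24 mm to -x: not to be used. The plaque seated here and on the rail leans 30 degrees from vertical, top towards -x, its centre 27.5 mm to -x of this point and 56 mm above it.
- rail (a point): On the rack (same axes): middle of the axis of the round rail, 18 mm thick, along y, 76 mm above the bench, 44 mm to -x of the front groove.
- end_board: The rack's end board; origin (same axes as the rack) on its inner face, above the front groove's line, 32 mm above the bench, 138 mm to +y of groove. It stands square across the grooves' +y end, 12 mm thick, reaching 85 mm above the bench. The plaque's side edge must come to rest against this face. Leaning by its own weight, the plaque needs 2 to 5 N to slide along the groove.
- small_c (a point): Centre of the smaller slate plaque, 90 mm tall, 110 mm wide, 10 mm thick, loose, upright in the tray's other slot, 72 mm from the larger one. Bystander.
- tray: White plastic rinse tray fixed to the bench, 206 x 198 mm over its rim (x, y), 45 mm high; origin at the centre of its underside. Its two slots run along its y, 36 mm to each side of its centre in x; the low slotted supports reach 39 mm above the bench.
- jar: Closed amber jar of sealer, 72 mm across, 95 mm tall, origin at the centre of its underside. Bystander.
- hammer: Hammer, 260 mm long and 26 mm high, lying along its x on the bench between the robot and the rack; origin at mid-length on its underside. Bystander.
- mug: Blue mug, 80 mm across, 95 mm tall, origin at the centre of its underside. Bystander.
Mind the look-alikes: they are no part of the job. What is shaped like the part that bears plaque_c but orange or pink is not meant.

How it is judged (in metres and radians):
On the way:
1. The larger plaque stands with its foot in the front groove, leaning back about as the rail holds it, its side edge more than 15 mm from the end board (x of plaque_c in the frame of groove between -0.0365 and -0.0185 m and z of plaque_c in the frame of groove between 0.0503 and 0.0623 m and angle between plaque_c's own z axis and vertical between 0.4336 and 0.6136 rad and angle between the y axis of plaque_c and the y axis of groove, either way round below 0.06 rad and y of plaque_c in the frame of groove between -0.1 and 0.052 m), for 0.2 s.
At the end, for the whole second after the job is handed in: The larger plaque stands at rest, released, foot in the front groove and leaning on the rail at 30 degrees (within 3.5) from vertical, its centre within 5 mm (across) and 4 mm (height) of its seated place, parallel to the groove, its side edge within 2 mm of the end board (x of plaque_c in the frame of groove between -0.0325 and -0.0225 m and z of plaque_c in the frame of groove between 0.0523 and 0.0603 m and angle between plaque_c's own z axis and vertical between 0.4636 and 0.5836 rad and angle between the y axis of plaque_c and the y axis of groove, either way round below 0.06 rad and y of plaque_c in the frame of groove between 0.065 and 0.069 m and linear speed of plaque below 0.01 m/s and angular speed of plaque below 0.05 rad/s); the robot touches nothing.
It fails at once if the larger plaque is knocked, pressed or dropped against the rack with more than 60 N (contact force between plaque and rack above 60 N).
It fails at once if the larger plaque is pressed against the end board with more than 20 N (contact force between plaque and end_board above 20 N).
It fails at once if the larger plaque is let fall: within 20 mm of its seat in the rack its centre moves faster than 0.25 m/s or it turns faster than 1.5 rad/s (x of plaque_c in the frame of groove between -0.1 and 0.06 m and y of plaque_c in the frame of groove between -0.2 and 0.2 m and z of plaque_c in the frame of groove below 0.0763 m and (linear speed of plaque above 0.25 m/s or angular speed of plaque above 1.5 rad/s)).
It fails at once if another thing (smaller plaque, jar, hammer, mug) is moved by more than 20 mm (distance of any of small_c, jar, hammer, mug from where it was at the start of the episode above 0.02 m).
It also fails if it takes over 58 s, if anything falls off the work surface, if the arm or the gripper's body presses on something with over 40 N, if the wrist force passes 120 N, or if a joint passes its speed limit or range.

## Working session

There is one attempt and no reset: what is moved stays moved. The work goes in short steps, Python scripts to look and compute and a tool call to move; the robot and the scene stay as the last step left them, time stands still between calls to the robot, and variables do not carry over. Pictures are saved under pics/ and viewed, at most 13 in all, crops included, and the job is handed in when it is done.

Besides the shell and the picture viewer there is one more tool, called after "Call:" by a JSON object that holds its "name" and its "arguments". apply_moves: Moves the arm, as the interface text tells. Its arguments: {"type":"object","properties":{"targets":{"type":"array","items":{"type":"array","items":{"type":"number"}}},"hand":{"type":"number"},"force":{"type":"number"}},"required":["targets"]}

```bash
mkdir -p pics; ls; python3 - <<'E'
from plant import readout, optics
import cv2,json
print(readout.read_state())
for n in ["side","top","wrist"]:
    print(n,optics.get_calibration(n))
for n in ["side","top"]:
    cv2.imwrite(f"pics/{n}0.png",optics.get_image(n)[:,:,::-1])
E
```

```text
pics
{'time_s': 0.0, 'q': array([-7.96224980e+01,  5.26066777e+00,  7.05809210e+01,  1.46769486e-03,
        1.04267685e+02, -3.24932076e+00]), 'joint_vel': array([-0.06175975,  0.09209558, -0.04403204,  0.00302961, -0.10445459,
       -0.03920604]), 'effort': array([-1.55940223e-03, -4.46447718e+01, -4.06457984e+01,  6.96592801e-02,
        2.89383845e-02, -1.30475564e-04]), 'position': array([ 141.30388063, -582.81295703,  221.54184568]), 'tool_rot': array([-1.79890983e+02, -7.61455748e-03,  1.36271758e+01]), 'ft_force': array([-1.05048125, -0.11545501, -0.28029124]), 'moment': array([ 0.0190468 , -0.00198164,  0.01820408]), 'grip_force': 0.0, 'finger_gap': 87.67343622851763}
side {'vfov': 47.939269565125464, 'cx': 326.9133287454652, 'cy': 238.90187868376043, 'k1': -0.12103719610489883, 'position': array([-227.98207634,  709.63615476,  864.48441015]), 'orientation': array([-126.79860367,    1.17347898, -135.69873771])}
top {'vfov': 42.06874333062059, 'cx': 323.39167005826215, 'cy': 238.616058199532, 'k1': -0.11882439928080174, 'position': array([ 380.08137004,  -57.00428305, 1474.64622975]), 'orientation': array([-173.93018487,    0.8558995 ,  -90.62140745])}
wrist {'vfov': 64.52787474659424, 'cx': 324.23492221869884, 'cy': 234.4541643132818, 'k1': -0.059340501869794254, 'position': array([ 219.18309458, -564.88123597,  384.02624878]), 'orientation': array([ 1.62957517e+02,  6.92910863e-02, -7.63004649e+01])}
```

View pics/top0.png

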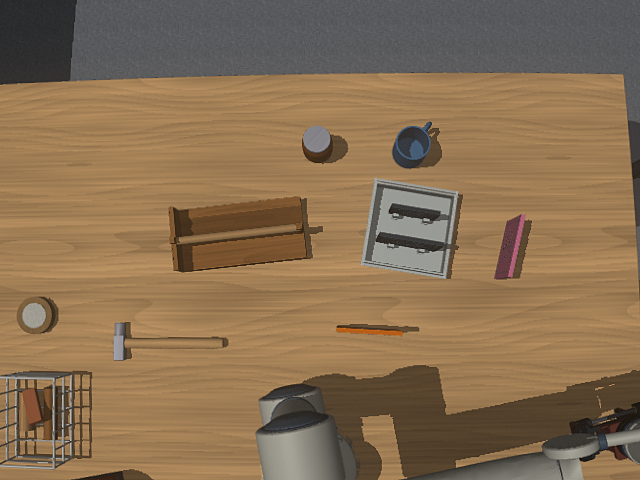

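View pics/side0.png

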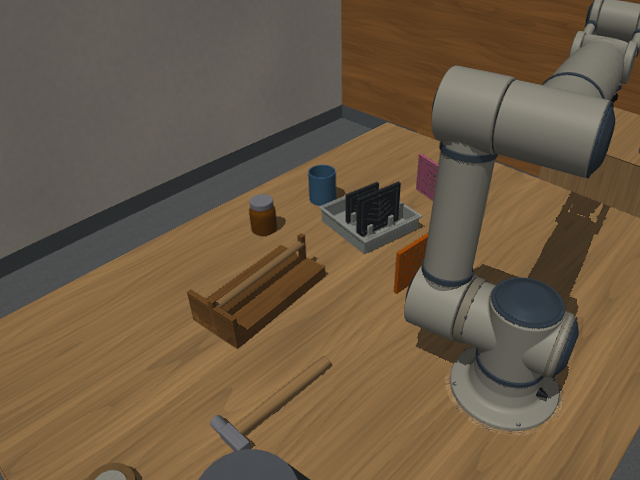

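The top view shows the rack at about (240,235), with its end board at the left (175,240, world +y). So the rack's front faces away from the robot (image up). The tray is at (411,229), and the larger plaque is in the lower slot at about (410,243). I'll enlarge these areas.

```bash
cat > h.py <<'E'
import numpy as np,cv2
from scipy.spatial.transform import Rotation as Ro
def cam(c):
    f=240/np.tan(np.radians(c['vfov']/2)); K=np.array([[f,0,c['cx']],[0,f,c['cy']],[0,0,1]])
    return K,np.array([c['k1'],0,0,0,0.]),Ro.from_euler('xyz',c['orientation'],degrees=True).as_matrix(),np.array(c['position'])
def ray(c,p):
    K,d,R,o=cam(c); u=cv2.undistortPointsIter(np.array([[p]],float),K,d,None,None,(3,50,1e-10))[0,0]
    v=R@[u[0],u[1],1]; return o,v/np.linalg.norm(v)
def atz(c,p,z):
    o,v=ray(c,p); return o+v*(z-o[2])/v[2]
def tri(obs):
    A=np.zeros((3,3));b=np.zeros(3);L=[]
    for c,p in obs:
        o,v=ray(c,p);P=np.eye(3)-np.outer(v,v);A+=P;b+=P@o;L.append((o,v,P))
    X=np.linalg.solve(A,b); return X,[round(float(np.linalg.norm(P@(X-o))),1) for o,v,P in L]
def proj(c,X):
    K,d,R,o=cam(c); Y=(np.atleast_2d(X)-o)@R; s=Y[:,:2]/Y[:,2:]
    s=s*(1+c['k1']*(s**2).sum(1,keepdims=True)); return s*K[0,0]+[c['cx'],c['cy']]
def crop(im,x,y,w,h,W=400,H=300,step=20):
    o=cv2.resize(im[y:y+h,x:x+w],(W,H),interpolation=cv2.INTER_CUBIC)
    for i in range(x//step*step+step,x+w,step): cv2.putText(o,str(i),(int((i-x)*W/w),8),0,.3,(0,0,255)); cv2.line(o,(int((i+.0-x)*W/w),9),(int((i-x)*W/w),14),(0,0,255))
    for i in range(y//step*step+step,y+h,step): cv2.putText(o,str(i),(8,int((i-y)*H/h)+3),0,.3,(0,0,255)); cv2.line(o,(0,int((i-y)*H/h)),(6,int((i-y)*H/h)),(0,0,255))
    return o
E
python3 - <<'E'
from h import *
t=cv2.imread('pics/top0.png');s=cv2.imread('pics/side0.png')
o=np.vstack([np.hstack([crop(t,162,180,160,120),crop(t,352,170,120,120)[:, :]]),np.hstack([crop(s,180,225,160,120),crop(s,310,170,120,90)])])
cv2.imwrite('pics/c1.png',o)
E
```

```text
(no output)
```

View pics/c1.png

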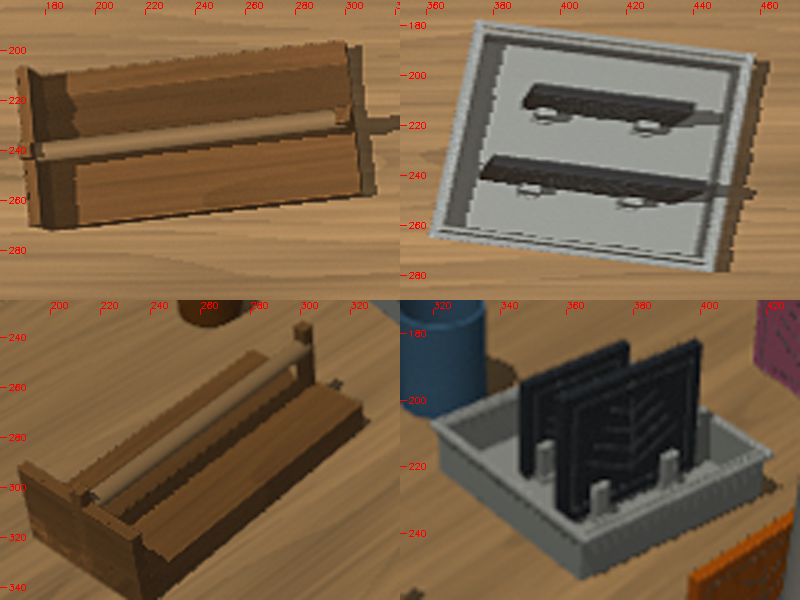

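```bash
cat > m1.py <<'E'
from h import *
from plant import optics
t=optics.get_calibration('top');s=optics.get_calibration('side')
np.set_printoptions(precision=1,suppress=True)
for n,a,b in [("rail -y end",(298,228.5),(302,244)),("rail +y end",(178,241),(217,305)),
 ("plaque top far(+y)",(378.5,234),(356.5,198.5)),("plaque top -y",(446,245.5),(400,182.5)),("board top +y,far",(171,207),(188,290)),("board near",(175,270),(237,319))]:
    print(n,*tri([(t,a),(s,b)]))
c=[atz(t,p,45) for p in [(375,179.5),(460,192.5),(448,278),(361.5,264)]];print("tray rim",np.array(c),np.mean(c,0))
print("base",[atz(t,p,32) for p in [(302,197),(307,258)]])
E
python3 m1.py
```

```text
rail -y end [552.9  19.4  73. ] [0.2, 0.2]
rail +y end [527.4 292.8  76.7] [0.3, 0.3]
plaque top far(+y) [ 533.  -157.3  128.7] [1.2, 1.2]
plaque top -y [ 507.4 -304.4  121.4] [2.1, 2.1]
board top +y,far [606.2 310.4  81.6] [1.3, 1.3]
board near [459.1 294.9  84.4] [3.1, 3.1]
tray rim [[ 669.3 -159.    45. ]
 [ 636.4 -356.7   45. ]
 [ 438.  -322.1   45. ]
 [ 472.7 -124.1   45. ]] [ 554.1 -240.5   45. ]
base [array([632.5,  12. ,  32. ]), array([489. ,   1.4,  32. ])]
```

Top and side views triangulate well: rail at z≈75, plaque top at about 125, rack yaw about +5.3° and plaque yaw about -10°. I'll move over the plaque.

```bash
cat >> h.py <<'E'
def rows(a,b,n):
    "a,b=(x,y,z,yaw) tool down; prints rounded rows"
    a=np.array(a,float);b=np.array(b,float);d=(b-a)/n;out=[];p=a.copy()
    for i in range(n):
        tgt=a+d*(i+1); w=tgt-p; y=np.radians(p[3]); R=np.array([[np.cos(y),np.sin(y),0],[np.sin(y),-np.cos(y),0],[0,0,-1]])
        t=np.round(R.T@w[:3]/1000,4); sp=round(float(-np.radians(w[3])),3)
        out.append([*map(float,t),sp]); p[:3]+=R@t*1000; p[3]-=np.degrees(sp)
    print(str(out).replace(' ',''), p)
E
python3 -c "
from h import *
rows((141.3,-583.1,222.6,13.6),(520,-231,240,80.1),10)"
```

```text
[[0.0451,-0.0253,-0.0017,-0.116],[0.0477,-0.0199,-0.0018,-0.116],[0.0497,-0.0143,-0.0017,-0.116],[0.051,-0.0084,-0.0018,-0.116],[0.0517,-0.0025,-0.0017,-0.116],[0.0516,0.0035,-0.0017,-0.116],[0.0508,0.0095,-0.0018,-0.116],[0.0494,0.0153,-0.0017,-0.117],[0.0473,0.021,-0.0018,-0.116],[0.0445,0.0262,-0.0017,-0.116]] [ 519.95109531 -230.99030156  240.           80.12040001]
```

Call:
{"name": "apply_moves", "arguments": {"targets": [[0.0451,-0.0253,-0.0017,-0.116],[0.0477,-0.0199,-0.0018,-0.116],[0.0497,-0.0143,-0.0017,-0.116],[0.051,-0.0084,-0.0018,-0.116],[0.0517,-0.0025,-0.0017,-0.116],[0.0516,0.0035,-0.0017,-0.116],[0.0508,0.0095,-0.0018,-0.116],[0.0494,0.0153,-0.0017,-0.117],[0.0473,0.021,-0.0018,-0.116],[0.0445,0.0262,-0.0017,-0.116]], "hand": 0.3}}

```text
time_s: 1.35
position: [520.8, -229.4, 239.6]
tool_rot: [-180.0, -0.0, 80.4]
ft_force: [0.7, 0.0, -0.2]
finger_gap: 61.4
grip_force: 0.0
```

Call:
{"name": "apply_moves", "arguments": {"targets": [[0,0,0,0],[0,0,0,0]]}}

```text
time_s: 1.6
position: [519.5, -231.1, 239.5]
tool_rot: [-179.9, 0.0, 80.1]
ft_force: [-0.2, 0.3, -0.4]
finger_gap: 61.6
grip_force: 0.0
```

```bash
cat > snap.py <<'E'
import sys,cv2,json
from plant import readout,optics
n=sys.argv[1]
s=readout.read_state();c=optics.get_calibration('wrist');im=optics.get_image('wrist')
json.dump({k:(v.tolist() if hasattr(v,'tolist') else v) for k,v in c.items()},open(f'pics/{n}.json','w'))
cv2.imwrite(f'pics/{n}.png',im[:,:,::-1]);print(s['time_s'],s['position'],s['tool_rot'],s['finger_gap'],s['ft_force'],c['position'],c['orientation'])
E
python3 snap.py w1
```

```text
1.6 [ 519.46620728 -231.05449295  239.49425413] [-1.79930026e+02  1.08383438e-02  8.01070116e+01] 61.588039907451794 [-0.21402045  0.32889906 -0.39507125] [ 532.94730379 -152.32325866  401.99029247] [ 1.62909529e+02  6.39205341e-02 -9.81815481e+00]
```

View pics/w1.png

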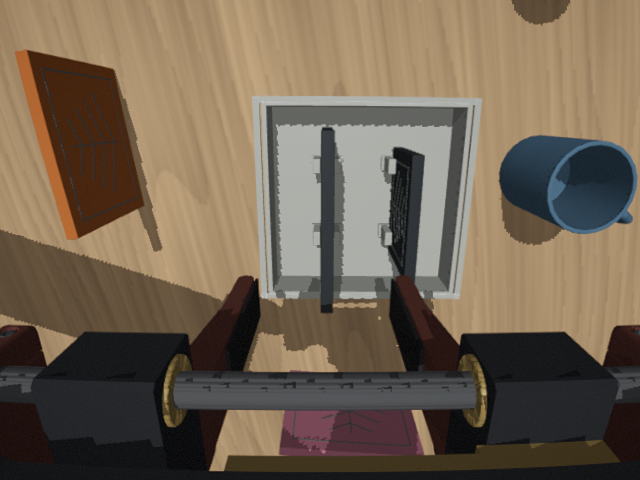

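The wrist view shows the plaque's top edge running from (327.5,129) to (327,311) between the fingers. The small plaque is to its right.

```bash
python3 - <<'E'
from h import *
import json
from plant import optics
np.set_printoptions(precision=1,suppress=True)
t=optics.get_calibration('top');s=optics.get_calibration('side');w=json.load(open('pics/w1.json'))
im=cv2.imread('pics/w1.png').astype(int).sum(2)
for r in (150,200,250,290): 
    x=np.where(im[r,300:350]<200)[0]+300; print(r,x.min(),x.max())
for c in (325,328): 
    y=np.where(im[100:330,c]<200)[0]+100; print(c,y.min(),y.max())
P=[(327.5,128.5),(327,312)]
a,b=[atz(w,p,129) for p in P];print(a,b,np.linalg.norm(a-b),(a+b)/2,np.degrees(np.arctan2(-(a-b)[0],(a-b)[1])))
print(tri([(w,P[0]),(t,(378.5,233.5)),(s,(356.5,198.5))]),tri([(w,P[1]),(t,(446,245)),(s,(400,182.5))]))
E
```

```text
150 322 334
200 322 333
250 321 333
290 321 333
325 128 313
328 128 313
[ 533.7 -159.5  129. ] [ 509.4 -299.6  129. ] 142.22933231606302 [ 521.6 -229.5  129. ] -9.837040034339315
(array([ 534. , -158.5,  127.7]), [1.0, 0.8, 1.3]) (array([ 508.4, -304.7,  120.6]), [0.5, 1.9, 1.5])
```

Call:
{"name": "apply_moves", "arguments": {"targets": [[0.0018,0.0018,0.035,0],[0,0,0.04,0],[0,0,0.04,0],[0,0,0.03,0],[0,0,0.012,0],[0,0,0,0]]}}

```text
time_s: 2.4
position: [521.2, -230.1, 82.9]
tool_rot: [-180.0, -0.0, 80.1]
ft_force: [0.5, 0.2, 1.2]
finger_gap: 61.2
grip_force: 0.0
```

Call:
{"name": "apply_moves", "arguments": {"targets": [[0,0,0,0],[0,0,0,0],[0,0,0,0],[0,0,0,0],[0,0,0,0],[0,0,0,0]], "hand": 1, "force": 30}}

```text
time_s: 3.15
position: [521.9, -229.4, 83.0]
tool_rot: [-180.0, -0.0, 80.1]
ft_force: [-0.3, 0.6, 1.2]
finger_gap: 9.8
grip_force: 30.0
```

```bash
python3 -c "
from h import *
rows((521.6,-229.5,243,80.1),(500,130,250,95.3),10)"
```

```text
[[0.035,-0.0083,-0.0007,-0.027],[0.0353,-0.0074,-0.0007,-0.026],[0.0354,-0.0064,-0.0007,-0.027],[0.0356,-0.0055,-0.0007,-0.026],[0.0358,-0.0045,-0.0007,-0.027],[0.0358,-0.0036,-0.0007,-0.026],[0.0359,-0.0027,-0.0007,-0.027],[0.036,-0.0017,-0.0007,-0.026],[0.036,-0.0007,-0.0007,-0.027],[0.036,0.0002,-0.0007,-0.026]] [499.99883407 129.99678681 250.          95.28338157]
```

Call:
{"name": "apply_moves", "arguments": {"targets": [[0,0,-0.01,0],[0,0,-0.03,0],[0,0,-0.04,0],[0,0,-0.04,0],[0,0,-0.04,0],[0,0,0,0]]}}

```text
time_s: 3.9
position: [522.9, -229.9, 246.8]
tool_rot: [179.6, 0.1, 80.1]
ft_force: [0.2, 0.0, -5.1]
finger_gap: 9.7
grip_force: 30.0
```

Call:
{"name": "apply_moves", "arguments": {"targets": [[0.035,-0.0083,-0.0007,-0.027],[0.0353,-0.0074,-0.0007,-0.026],[0.0354,-0.0064,-0.0007,-0.027],[0.0356,-0.0055,-0.0007,-0.026],[0.0358,-0.0045,-0.0007,-0.027],[0.0358,-0.0036,-0.0007,-0.026],[0.0359,-0.0027,-0.0007,-0.027],[0.036,-0.0017,-0.0007,-0.026],[0.036,-0.0007,-0.0007,-0.027],[0.036,0.0002,-0.0007,-0.026]]}}

```text
time_s: 5.15
position: [499.2, 131.1, 246.9]
tool_rot: [-179.8, 0.0, 95.4]
ft_force: [0.5, 0.4, -4.8]
finger_gap: 9.9
grip_force: 30.0
```

Call:
{"name": "apply_moves", "arguments": {"targets": [[0,0,0,0],[0,0,0,0],[0,0,0,0]]}}

```text
time_s: 5.52
position: [500.0, 129.2, 249.1]
tool_rot: [-179.9, 0.0, 95.2]
ft_force: [-0.0, 0.1, -4.7]
finger_gap: 10.1
grip_force: 30.0
```

```bash
python3 snap.py w2
```

```text
5.525 [499.96050016 129.17103059 249.08632437] [-1.79922857e+02  2.52393570e-02  9.52478284e+01] 10.114505346422337 [-0.03408589  0.0870557  -4.66482303] [492.21710541 208.85339962 411.55579272] [1.62896271e+02 8.23469604e-02 5.32310503e+00]
```

View pics/w2.png

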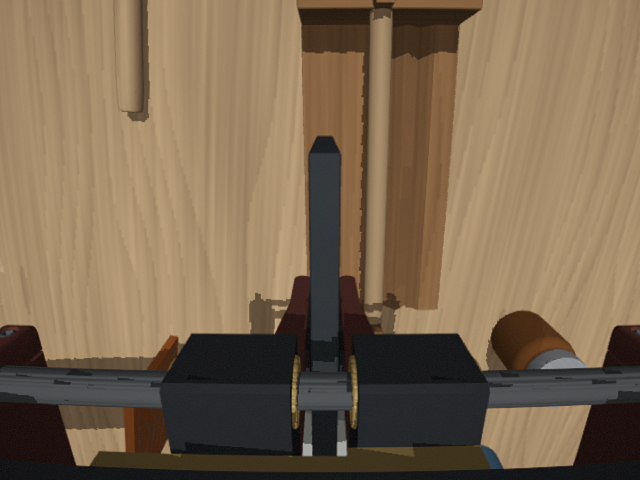

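The rack is seen with the end board at the top (row ~10), the rail at col ~380 and the grooves to its right. I'll enlarge this area.

```bash
python3 - <<'E'
from h import *
im=cv2.imread('pics/w2.png')
im=np.clip(im.astype(float)*1.5,0,255).astype(np.uint8)
cv2.imwrite('pics/c2.png',np.vstack([crop(im,290,0,200,75,800,300,10),crop(im,290,245,200,75,800,300,10)]))
E
```

```text
(no output)
```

View pics/c2.png

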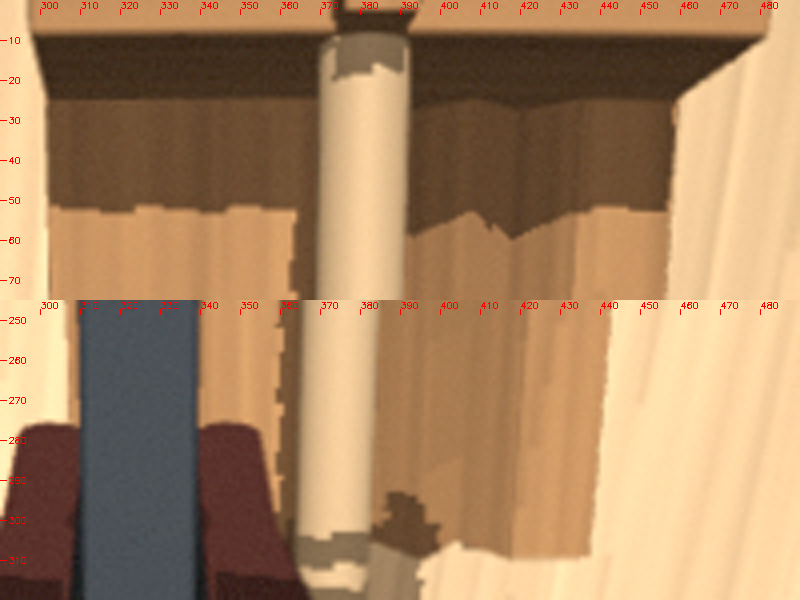

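```bash
python3 - <<'E'
from h import *
import json
np.set_printoptions(precision=1,suppress=True)
w=json.load(open('pics/w2.json'))
pts={'B_back(-65,138)':((302,24.7),32),'B_front(80,138)':((458.5,24.7),32),'ridge(33,138)':((408.7,24.3),32),'gfront(57,138)':((434,24.5),32),'gbot(45,138)':((420,26.8),20),
'n_front(80,-150)':((437.5,309.3),32),'n_gfront(57,-150)':((418,309),32),'n_ridge(33,-150)':((403.5,306),32),'boardtop_b(-65,138)':((297.5,8.8),85),'boardtop_f(80,138)':((481.5,8.8),85)}
L=[];W=[]
for k,(p,z) in pts.items():
    X=atz(w,p,z);print(k,X)
    a=eval(k[k.index('('):]);L.append(a);W.append(X[:2])
L=np.array(L,float);W=np.array(W)
lc=L.mean(0);wc=W.mean(0);H=(L-lc).T@(W-wc);th=np.arctan2(H[0,1]-H[1,0],H[0,0]+H[1,1])
R=np.array([[np.cos(th),-np.sin(th)],[np.sin(th),np.cos(th)]]);o=wc-R@lc
print('yaw',np.degrees(th),'origin',o);print(W-(L@R.T+o))
print('groove',o+R@[45,0]);np.save('rack.npy',[*o,np.degrees(th)])
E
python3 -c "
import json"
```

```text
B_back(-65,138) [463.9 289.   32. ]
B_front(80,138) [606.  303.6  32. ]
ridge(33,138) [560.4 298.8  32. ]
gfront(57,138) [583.5 301.2  32. ]
gbot(45,138) [573.5 300.6  20. ]
n_front(80,-150) [637.  17.  32.]
n_gfront(57,-150) [615.   15.4  32. ]
n_ridge(33,-150) [598.2  17.7  32. ]
boardtop_b(-65,138) [463.5 288.9  85. ]
boardtop_f(80,138) [606.3 303.9  85. ]
yaw 6.4754158682428224 origin [543.3 158.6]
[[ 0.8  0.6]
 [-1.2 -1.1]
 [-0.1 -0.6]
 [-0.8 -0.9]
 [ 1.1 -0.1]
 [-2.7 -1.6]
 [-1.8 -0.5]
 [ 5.2  4.5]
 [ 0.4  0.5]
 [-0.9 -0.8]]
groove [588.  163.6]
```

```bash
python3 - <<'E'
from h import *
np.set_printoptions(precision=1,suppress=True)
L=np.array([(-65,138),(80,138),(33,138),(57,138),(45,138),(80,-150),(57,-150),(-65,138),(80,138)],float)
W=np.array([(463.9,289),(606,303.6),(560.4,298.8),(583.5,301.2),(573.5,300.6),(637,17),(615,15.4),(463.5,288.9),(606.3,303.9)])
lc=L.mean(0);wc=W.mean(0);H=(L-lc).T@(W-wc);th=np.arctan2(H[0,1]-H[1,0],H[0,0]+H[1,1])
R=np.array([[np.cos(th),-np.sin(th)],[np.sin(th),np.cos(th)]]);o=wc-R@lc
print('yaw',np.degrees(th),'origin',o,'groove',o+R@[45,0]);print(W-(L@R.T+o));np.save('rack.npy',[*o,np.degrees(th)])
g=o+R@[45,30];yaw=90+np.degrees(th);print(g,yaw)
rows((500,130,250,95.28),(g[0],g[1],185,yaw),4);rows((g[0],g[1],185,yaw),(g[0],g[1],115,yaw),4)
E
```

```text
yaw 6.014405868863269 origin [542.1 158.3] groove [586.8 163. ]
[[ 0.9  0.3]
 [-1.2 -0.3]
 [-0.  -0.2]
 [-0.8 -0.3]
 [ 1.1  0.4]
 [-0.3 -0.5]
 [ 0.5  0.3]
 [ 0.5  0.2]
 [-0.9  0. ]]
[583.7 192.8] 96.01440586886326
[[0.0137,0.0223,0.0162,-0.003],[0.0137,0.0223,0.0163,-0.003],[0.0135,0.0223,0.0162,-0.004],[0.0135,0.0225,0.0163,-0.003]] [583.7 192.8 185.   96. ]
[[0.0,0.0,0.0175,-0.0],[0.0,0.0,0.0175,-0.0],[0.0,0.0,0.0175,-0.0],[0.0,0.0,0.0175,-0.0]] [583.7 192.8 115.   96. ]
```

Call:
{"name": "apply_moves", "arguments": {"targets": [[0.0137,0.0223,0.0162,-0.003],[0.0137,0.0223,0.0163,-0.003],[0.0135,0.0223,0.0162,-0.004],[0.0135,0.0225,0.0163,-0.003],[0,0,0,0],[0,0,0.0175,0],[0,0,0.0175,0],[0,0,0.0175,0],[0,0,0.0175,0],[0,0,0,0]]}}

```text
time_s: 6.82
position: [582.4, 192.6, 112.4]
tool_rot: [-179.8, 0.0, 96.1]
ft_force: [0.8, -0.4, -5.3]
finger_gap: 10.0
grip_force: 30.0
```

Call:
{"name": "apply_moves", "arguments": {"targets": [[0,0,0,0],[0,0,0.003,0],[0,0,0.002,0],[0,0,0,0]]}}

```text
time_s: 7.32
position: [583.7, 193.0, 109.9]
tool_rot: [-180.0, 0.0, 96.1]
ft_force: [1.4, 0.1, -5.1]
finger_gap: 9.7
grip_force: 30.0
```

```bash
python3 snap.py w3; python3 - <<'E'
from h import *
from plant import optics
im=cv2.imread('pics/w3.png'); t=optics.get_image('top')[:,:,::-1]; s=optics.get_image('side')[:,:,::-1]
b=np.clip(im.astype(float)*1.6,0,255).astype(np.uint8)
cv2.imwrite('pics/c3.png',np.vstack([np.hstack([crop(b,220,0,240,180),crop(b,220,160,240,180)]),np.hstack([crop(s,170,180,200,150),crop(t,162,180,160,120)])]))
E
```

```text
7.325 [583.66698818 192.95320181 109.94221823] [-1.79990919e+02  9.13551200e-04  9.60739332e+01] 9.708455110012082 [ 1.43056327  0.07374621 -5.13532203] [574.56881879 272.44850525 272.46314818] [1.62921116e+02 1.30767141e-02 6.14963385e+00]
```

View pics/c3.png

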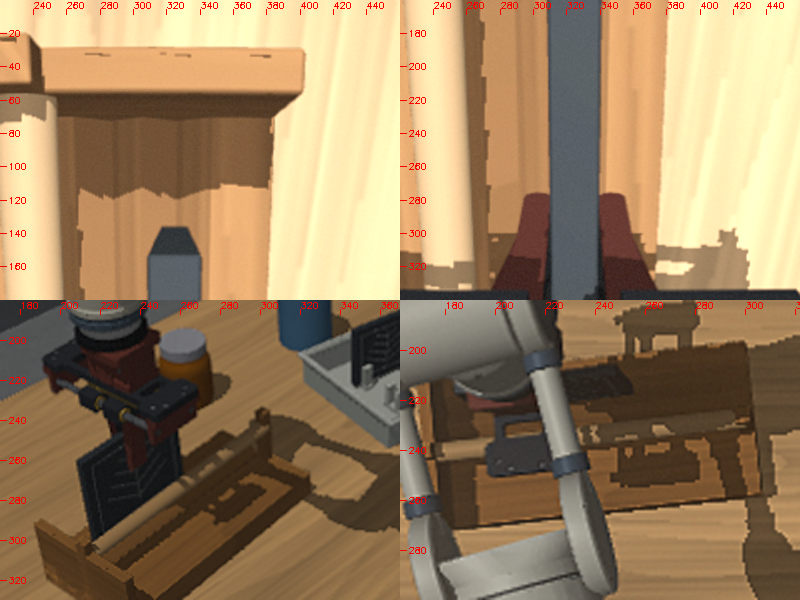

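```bash
python3 - <<'E'
from h import *
import json
np.set_printoptions(precision=1,suppress=True)
w=json.load(open('pics/w3.json'));ox,oy,th=np.load('rack.npy');a=np.radians(th)
def W(x,y,z): return [ox+x*np.cos(a)-y*np.sin(a),oy+x*np.sin(a)+y*np.cos(a),z]
for n,x,z in [('back g edge',9,32),('back bot',21,20),('ridge',33,32),('front bot',45,20),('front edge',57,32),('base front',80,32)]:
    print(n,proj(w,[W(x,138,z),W(x,115,z),W(x,104,z)]).ravel())
print('board',proj(w,[W(80,138,85),W(80,150,85),W(33,138,85)]).ravel())
print('foot',proj(w,[W(40,101,36),W(50,101,36),W(45,101,36)]).ravel())
E
python3 -c "
import cv2,numpy as np
im=cv2.imread('pics/w3.png').astype(int).sum(2)
for r in (62,80,100,112): print(r,im[r,250:385:3])
for r in (137,138,140): print(r,np.where(im[r,290:360]<260)[0][[0,-1]]+290)
"
```

```text
back g edge [264.7  69.7 266.1 110.  266.7 128.7]
back bot [286.9  72.  287.7 110.4 288.1 128.2]
ridge [305.3  69.6 305.7 110.  305.9 128.7]
front bot [325.6  72.  325.5 110.4 325.4 128.2]
front edge [346.   69.7 345.4 110.1 345.1 128.8]
base front [384.9  70.  383.3 110.3 382.5 129. ]
board [402.6  56.  403.9  27.7 299.7  55.3]
foot [317.2 134.  333.7 134.  325.5 134. ]
62 [307 176 108 110 104 108 101 105 113 115 110 107 107 113 113 105 108 110
 110 110 119 106 109 115 117 117 121 115 117 108 109 111 110 116 114 107
 112 111 106 118 107 113 114 107 105]
80 [326 248 175 168 183 158 159 155 155 157 154 159 156 137 162 156 156 159
 158 155 157 158 156 155 157 148 145 151 156 151 155 166 158 177 181 183
 179 177 179 184 178 172 172 163 163]
100 [340 278 179 173 185 163 160 156 161 160 156 163 163 149 152 158 156 164
 161 155 161 163 162 160 154 153 143 160 157 152 165 164 163 171 187 184
 182 180 180 177 178 174 172 160 249]
112 [349 291 181 174 188 171 180 152 163 167 156 163 161 147 158 148 152 163
 209 163 159 160 154 158 167 156 138 160 158 149 159 161 161 174 279 341
 345 340 337 337 331 220 207 197 290]
137 [290 337]
138 [290 338]
140 [290 338]
```

The reprojection matches the image: ridge at col 305 and foot centred at col 325 over the front groove. I'll lower gently.

Call:
{"name": "apply_moves", "arguments": {"targets": [[0,0,0.003,0],[0,0,0.003,0],[0,0,0.002,0],[0,0,0,0]]}}

```text
time_s: 7.98
position: [583.5, 192.9, 101.6]
tool_rot: [-180.0, 0.0, 96.1]
ft_force: [0.6, -0.2, -4.9]
finger_gap: 9.9
grip_force: 30.0
```

Call:
{"name": "apply_moves", "arguments": {"targets": [[0,0,0.001,0],[0,0,0.001,0],[0,0,0,0]]}}

```text
time_s: 8.35
position: [583.7, 192.9, 99.9]
tool_rot: [-180.0, -0.0, 96.1]
ft_force: [0.0, -0.6, -4.9]
finger_gap: 10.2
grip_force: 30.0
```

Call:
{"name": "apply_moves", "arguments": {"targets": [[0,0,0.001,0],[0,0,0,0],[0,0,0,0]]}}

```text
time_s: 8.72
position: [583.8, 193.0, 99.2]
tool_rot: [180.0, -0.0, 96.1]
ft_force: [-0.5, 0.5, -5.1]
finger_gap: 9.9
grip_force: 30.0
```

Call:
{"name": "apply_moves", "arguments": {"targets": [[0,0,0.001,0],[0,0,0,0],[0,0,0,0]]}}

```text
time_s: 9.1
position: [583.9, 193.0, 99.0]
tool_rot: [179.9, -0.0, 96.1]
ft_force: [-2.0, 0.0, 2.7]
finger_gap: 10.0
grip_force: 30.0
```

Call:
{"name": "apply_moves", "arguments": {"targets": [[0,0,0.001,0],[0,0,0,0],[0,0,0,0]]}}

```text
time_s: 9.48
position: [583.9, 193.1, 98.9]
tool_rot: [179.9, -0.0, 96.1]
ft_force: [-3.8, -0.3, 6.8]
finger_gap: 10.2
grip_force: 30.0
```

Contact came at z≈99, as predicted. I'll relax the pressure, open to a loose 20 mm cage and raise slightly.

Call:
{"name": "apply_moves", "arguments": {"targets": [[0,-0.001,-0.0015,0],[0,0,0,0]]}}

```text
time_s: 9.72
position: [583.5, 192.9, 99.0]
tool_rot: [179.9, -0.0, 96.1]
ft_force: [2.2, -0.2, 1.3]
finger_gap: 10.0
grip_force: 30.0
```

Call:
{"name": "apply_moves", "arguments": {"targets": [[0,0,0,0],[0,0,0,0],[0,0,0,0],[0,0,0,0]], "hand": 0.78}}

```text
time_s: 10.22
position: [582.6, 192.9, 98.4]
tool_rot: [-180.0, 0.0, 96.1]
ft_force: [-0.0, -0.9, 1.0]
finger_gap: 19.4
grip_force: 0.0
```

Call:
{"name": "apply_moves", "arguments": {"targets": [[0,0,-0.004,0],[0,0,-0.004,0],[0,0,-0.004,0],[0,0,-0.004,0],[0,0,0,0]]}}

```text
time_s: 10.85
position: [583.0, 192.9, 115.2]
tool_rot: [179.9, -0.0, 96.1]
ft_force: [-0.5, -0.5, -0.4]
finger_gap: 19.6
grip_force: 0.0
```

Call:
{"name": "apply_moves", "arguments": {"targets": [[0,-0.002,0,0],[0,-0.002,0,0],[0,-0.002,0,0],[0,-0.002,0,0],[0,-0.003,0,0],[0,-0.003,0,0],[0,-0.003,0,0],[0,-0.003,0,0],[0,0,0,0]]}}

```text
time_s: 11.98
position: [562.6, 190.7, 114.6]
tool_rot: [-180.0, -0.0, 96.1]
ft_force: [-0.4, -0.3, 0.8]
finger_gap: 19.0
grip_force: 0.3
```

```bash
python3 snap.py w4; python3 - <<'E'
from h import *
from plant import optics
im=cv2.imread('pics/w4.png'); s=optics.get_image('side')[:,:,::-1]
b=np.clip(im.astype(float)*1.6,0,255).astype(np.uint8)
cv2.imwrite('pics/c4.png',np.hstack([crop(b,220,0,240,360,400,600),crop(s,170,180,200,150,400,300).repeat(2,0)]))
E
```

```text
11.975 [562.59516018 190.73273145 114.60003959] [-1.79998130e+02 -1.65179110e-03  9.60784625e+01] 19.016181262874262 [-0.39553308 -0.34277155  0.7866179 ] [553.48318708 270.20843306 277.07780973] [1.62921867e+02 9.35470881e-03 6.15231440e+00]
```

View pics/c4.png

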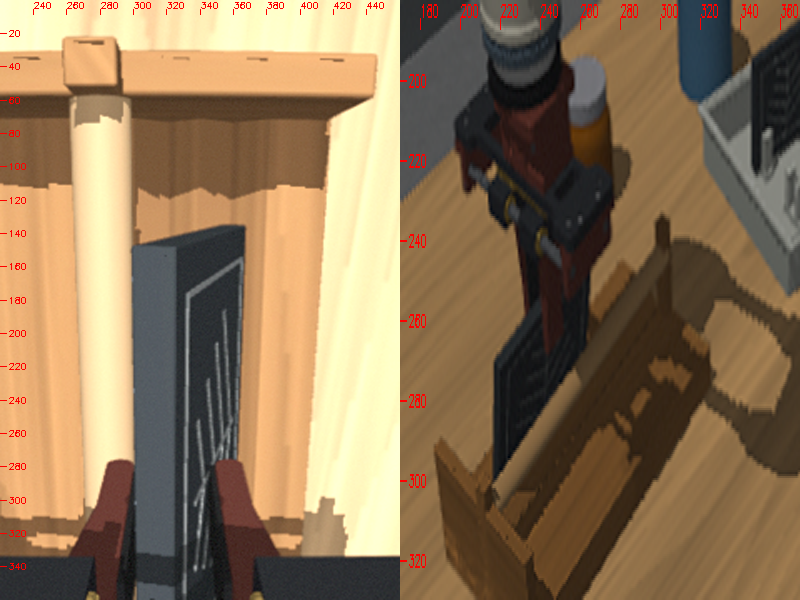

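The plaque leans partway, caged by the fingers, with its foot in the front groove. I'll continue.

Call:
{"name": "apply_moves", "arguments": {"targets": [[0,-0.003,0,0],[0,-0.003,0,0],[0,-0.003,0,0],[0,-0.003,0,0],[0,-0.003,0,0],[0,-0.003,0,0],[0,-0.003,0,0],[0,-0.003,0,0],[0,-0.002,0,0],[0,0,0,0]]}}

```text
time_s: 13.32
position: [536.8, 188.0, 114.6]
tool_rot: [-180.0, 0.0, 96.1]
ft_force: [-1.4, 0.5, 0.2]
finger_gap: 19.3
grip_force: 0.7
```

Call:
{"name": "apply_moves", "arguments": {"targets": [[0,-0.0015,0,0],[0,-0.0015,0,0],[0,-0.001,0,0],[0,0,0,0]]}}

```text
time_s: 13.82
position: [532.9, 187.6, 114.6]
tool_rot: [-180.0, 0.0, 96.1]
ft_force: [-2.2, 0.5, 0.1]
finger_gap: 19.5
grip_force: 0.6
```

Call:
{"name": "apply_moves", "arguments": {"targets": [[0,-0.0015,0,0],[0,0,0,0],[0,0,0,0]]}}

```text
time_s: 14.2
position: [531.7, 187.4, 114.8]
tool_rot: [180.0, -0.0, 96.1]
ft_force: [-0.8, 0.3, 0.1]
finger_gap: 19.1
grip_force: 0.0
```

Call:
{"name": "apply_moves", "arguments": {"targets": [[0,0,0,0],[0,0,0,0],[0,0,0,0],[0,0,0,0]], "hand": 0.62}}

```text
time_s: 14.7
position: [531.5, 187.4, 114.5]
tool_rot: [180.0, -0.0, 96.1]
ft_force: [0.3, -0.1, -0.2]
finger_gap: 33.3
grip_force: 0.0
```

Call:
{"name": "apply_moves", "arguments": {"targets": [[0,0,-0.02,0],[0,0,-0.03,0],[0,0,-0.04,0],[0,0,-0.01,0],[0,0,0,0],[0,0,0,0]]}}

```text
time_s: 15.45
position: [531.0, 187.2, 212.6]
tool_rot: [-179.8, 0.0, 96.1]
ft_force: [-0.1, 0.5, 0.7]
finger_gap: 33.4
grip_force: 0.0
```

```bash
python3 snap.py w5; python3 - <<'E'
from h import *
from plant import optics
im=cv2.imread('pics/w5.png'); s=optics.get_image('side')[:,:,::-1]
cv2.imwrite('pics/s5.png',s)
b=np.clip(im.astype(float)*1.5,0,255).astype(np.uint8)
cv2.imwrite('pics/c5.png',np.hstack([crop(b,240,0,240,360,400,600),crop(s,180,180,133,200,400,600)]))
E
```

```text
15.45 [530.97041269 187.22080164 212.6344833 ] [-1.79840932e+02  3.02437126e-02  9.60731490e+01] 33.42454446074187 [-0.12874226  0.52941811  0.72152671] [522.29924977 266.8558318  375.0954318 ] [162.89421262   0.16472271   6.14779452]
```

View pics/c5.png

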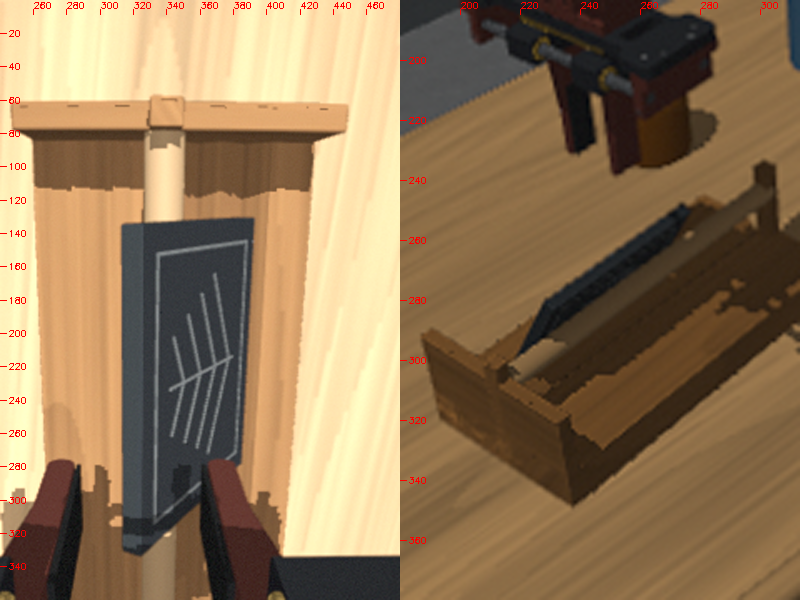

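The plaque now leans on the rail with its foot at the groove, clear of the end board. I'll check it against the model.

```bash
python3 - <<'E'
from h import *
import json
np.set_printoptions(precision=1,suppress=True)
w=json.load(open('pics/w5.json'));ox,oy,th=np.load('rack.npy');a=np.radians(th)
def W(x,y,z): return [ox+x*np.cos(a)-y*np.sin(a),oy+x*np.sin(a)+y*np.cos(a),z]
s,c=.5,.866
for yc in (30,34):
  for sy in (71,-71):
    P=[]
    for h,f in [(-60,5),(60,5),(60,-5)]:
        P.append(W(45-27.5-h*s+f*c,yc+sy,76.3+h*c+f*s))
    print(yc,sy,proj(w,P).ravel())
E
```

```text
30 71 [393.  129.1 325.5 133.1 311.9 132.8]
30 -71 [385.3 276.8 324.9 333.2 313.3 329.6]
34 71 [393.2 124.4 325.5 126.5 311.9 126.3]
34 -71 [385.5 273.1 324.9 328.5 313.2 324.9]
```

The pose matches the model: groove y≈30, width 142. Next I'll close the fingers and go beside the -y edge for the push.

Call:
{"name": "apply_moves", "arguments": {"targets": [[-0.02,0.007,0,0],[-0.03,0.01,0,0],[-0.03,0.01,0,0],[-0.025,0.009,0,0],[0,0,0,0],[0,0,0.03,0],[0,0,0.03,0],[0,0,0.03,0],[0,0,0.01,0],[0,0,0,0]], "hand": 1, "force": 10}}

```text
time_s: 16.8
position: [578.0, 86.9, 114.3]
tool_rot: [-179.9, -0.0, 96.1]
ft_force: [-1.5, 0.1, -0.4]
finger_gap: 0.7
grip_force: 0.0
```

```bash
cat > st.py <<'E'
from plant import readout
import numpy as np
s=readout.read_state();p=s['position'];ox,oy,th=np.load('rack.npy');a=np.radians(th);d=p[:2]-[ox,oy]
print(s['time_s'],'rack x %.1f y %.1f z %.1f'%(d[0]*np.cos(a)+d[1]*np.sin(a),-d[0]*np.sin(a)+d[1]*np.cos(a),p[2]),s['ft_force'],s['finger_gap'])
E
python3 st.py
```

```text
16.8 rack x 28.3 y -74.7 z 114.3 [-1.47988813  0.08561985 -0.43647673] 0.6799537550784163
```

Call:
{"name": "apply_moves", "arguments": {"targets": [[0,0,0.02,0],[0,0,0.02,0],[0,0,0.01,0],[0,0,0.004,0],[0,0,0,0],[0.006,0,0,0],[0.006,0,0,0],[0.004,0,0,0],[0,0,0,0]]}}

```text
time_s: 17.92
position: [576.7, 103.2, 60.7]
tool_rot: [180.0, -0.0, 96.1]
ft_force: [-0.4, -0.1, -0.4]
finger_gap: 0.6
grip_force: 0.0
```

```bash
python3 st.py; python3 snap.py w6; python3 - <<'E'
from h import *
from plant import optics
im=cv2.imread('pics/w6.png'); s=optics.get_image('side')[:,:,::-1]
b=np.clip(im.astype(float)*1.5,0,255).astype(np.uint8)
cv2.imwrite('pics/c6.png',np.hstack([crop(b,200,0,240,360,400,600),crop(s,180,180,133,200,400,600)]))
E
```

```text
17.925 rack x 28.7 y -58.4 z 60.7 [-0.42851799 -0.1427211  -0.35997331] 0.5879358432411507
17.925 [576.71431153 103.1871934   60.71596093] [ 1.79984121e+02 -1.79548994e-03  9.61114963e+01] 0.5879358432411507 [-0.42851799 -0.1427211  -0.35997331] [567.49577457 182.65982031 223.18628339] [ 1.62923066e+02 -7.00021431e-03  6.18867135e+00]
```

View pics/c6.png

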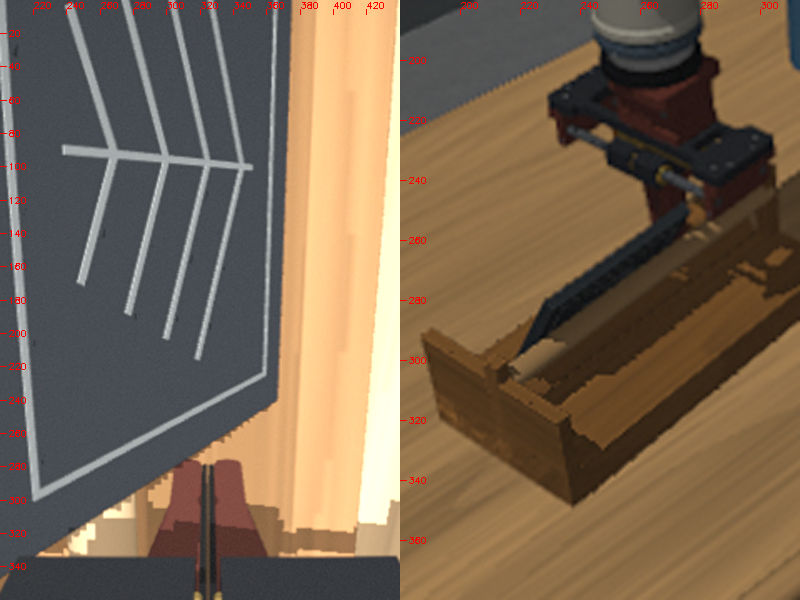

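The fingers sit just behind the plaque's -y edge, with about 7 mm to go. I'll start pushing.

Call:
{"name": "apply_moves", "arguments": {"targets": [[0.002,0,0,0],[0.002,0,0,0],[0.002,0,0,0],[0.002,0,0,0],[0.002,0,0,0],[0.002,0,0,0],[0.002,0,0,0]]}}

```text
time_s: 18.9
position: [575.3, 116.5, 60.6]
tool_rot: [180.0, 0.0, 96.1]
ft_force: [0.1, -3.4, 0.9]
finger_gap: 0.4
grip_force: 1.7
```

```bash
python3 st.py
```

```text
18.9 rack x 28.7 y -45.0 z 60.6 [ 0.1238291  -3.39640114  0.9090457 ] 0.41428192887971915
```

Call:
{"name": "apply_moves", "arguments": {"targets": [[0.003,0,0,0],[0.003,0,0,0],[0.003,0,0,0],[0.003,0,0,0],[0.003,0,0,0],[0.003,0,0,0],[0.003,0,0,0],[0.002,0,0,0]]}}

```text
time_s: 19.9
position: [572.9, 139.7, 60.6]
tool_rot: [180.0, -0.0, 96.1]
ft_force: [1.8, -3.4, 0.3]
finger_gap: 0.2
grip_force: 1.7
```

```bash
python3 st.py; python3 snap.py w7
```

```text
19.9 rack x 28.7 y -21.7 z 60.6 [ 1.76906142 -3.42622748  0.26635896] 0.20431174624328285
19.9 [572.87893005 139.72644678  60.60044505] [ 1.79982562e+02 -3.10535557e-03  9.60776034e+01] 0.20431174624328285 [ 1.76906142 -3.42622748  0.26635896] [563.7054091  219.19476939 223.07636006] [ 1.62922989e+02 -8.23505662e-03  6.15321952e+00]
```

Call:
{"name": "apply_moves", "arguments": {"targets": [[0.001,0,0,0],[0.001,0,0,0],[0.001,0,0,0],[0.001,0,0,0]]}}

```text
time_s: 20.45
position: [572.5, 143.5, 60.6]
tool_rot: [180.0, 0.0, 96.1]
ft_force: [2.4, -3.3, 0.0]
finger_gap: 0.5
grip_force: 1.7
```

Call:
{"name": "apply_moves", "arguments": {"targets": [[0.0005,0,0,0],[0.0005,0,0,0]]}}

```text
time_s: 20.7
position: [572.4, 144.5, 60.6]
tool_rot: [180.0, 0.0, 96.1]
ft_force: [1.7, -3.0, 0.4]
finger_gap: 0.7
grip_force: 1.7
```

Call:
{"name": "apply_moves", "arguments": {"targets": [[0.0005,0,0,0],[0.0005,0,0,0]]}}

```text
time_s: 20.95
position: [572.2, 145.5, 60.6]
tool_rot: [180.0, 0.0, 96.1]
ft_force: [2.3, -3.5, -0.5]
finger_gap: 0.9
grip_force: 1.8
```

```bash
python3 st.py
```

```text
20.95 rack x 28.7 y -15.9 z 60.6 [ 2.26385579 -3.50662007 -0.46040168] 0.8963476681618653
```

Still sliding at ~3.5 N; about 2 mm should remain.

Call:
{"name": "apply_moves", "arguments": {"targets": [[0.0005,0,0,0],[0.0005,0,0,0]]}}

```text
time_s: 21.2
position: [572.1, 146.5, 60.6]
tool_rot: [180.0, 0.0, 96.1]
ft_force: [2.5, -3.2, 0.6]
finger_gap: 0.6
grip_force: 1.8
```

Call:
{"name": "apply_moves", "arguments": {"targets": [[0.0005,0,0,0],[0,0,0,0]]}}

```text
time_s: 21.45
position: [572.1, 146.9, 60.6]
tool_rot: [180.0, 0.0, 96.1]
ft_force: [3.6, -3.9, 1.0]
finger_gap: 0.2
grip_force: 2.0
```

Call:
{"name": "apply_moves", "arguments": {"targets": [[0.0005,0,0,0],[0,0,0,0]]}}

```text
time_s: 21.7
position: [572.1, 146.9, 60.6]
tool_rot: [180.0, 0.1, 96.1]
ft_force: [2.5, -4.9, 0.4]
finger_gap: 0.8
grip_force: 2.8
```

Call:
{"name": "apply_moves", "arguments": {"targets": [[0.0005,0,0,0],[0,0,0,0]]}}

```text
time_s: 21.95
position: [572.0, 146.9, 60.6]
tool_rot: [180.0, 0.1, 96.0]
ft_force: [2.7, -6.5, 0.6]
finger_gap: 0.7
grip_force: 3.5
```

It stopped at the predicted place and the force is rising, so it is against the end board. I'll back off straight, rise, then look.

Call:
{"name": "apply_moves", "arguments": {"targets": [[-0.001,0,0,0],[-0.003,0,0,0],[-0.01,0,0,0],[-0.015,0,0,0],[-0.015,0,0,0],[0,0,-0.03,0],[0,0,-0.04,0],[0,0,-0.05,0],[0,0,-0.03,0],[0,0,0,0]]}}

```text
time_s: 23.2
position: [577.8, 103.5, 213.9]
tool_rot: [179.7, -0.0, 96.0]
ft_force: [0.6, -0.4, -0.2]
finger_gap: 0.4
grip_force: 0.0
```

Call:
{"name": "apply_moves", "arguments": {"targets": [[0,-0.02,0,0],[0,-0.02,0,0],[0,0,0,0],[0,0,0,0]]}}

```text
time_s: 23.7
position: [536.9, 99.7, 209.3]
tool_rot: [-179.9, 0.0, 96.1]
ft_force: [-0.4, 0.3, 0.4]
finger_gap: 0.3
grip_force: 0.0
```

```bash
python3 snap.py w8; python3 - <<'E'
from h import *
from plant import optics
import json
np.set_printoptions(precision=1,suppress=True)
im=cv2.imread('pics/w8.png'); s=optics.get_image('side')[:,:,::-1]
b=np.clip(im.astype(float)*1.5,0,255).astype(np.uint8)
cv2.imwrite('pics/c8.png',np.hstack([crop(b,220,0,240,360,400,600),crop(s,180,220,113,170,400,600)]))
w=json.load(open('pics/w8.json'));ox,oy,th=np.load('rack.npy');a=np.radians(th)
def W(x,y,z): return [ox+x*np.cos(a)-y*np.sin(a),oy+x*np.sin(a)+y*np.cos(a),z]
for sy in (71,-71):
    print(proj(w,[W(45-27.5-h*.5+f*.866,67+sy,76.3+h*.866+f*.5) for h,f in [(-60,5),(60,5),(60,-5)]]).ravel())
E
```

```text
23.7 [536.8761151   99.70084595 209.29922355] [-1.79924981e+02  8.18168404e-04  9.60570473e+01] 0.2935271037318501 [-0.44819195  0.30793167  0.42449759] [527.98869218 179.20792801 371.78584083] [1.62921265e+02 8.32032265e-02 6.13134161e+00]
[404.2 -28.7 332.  -98.8 316.3 -94.1]
[396.1 149.2 330.5 161.7 316.9 160.9]
```

View pics/c8.png

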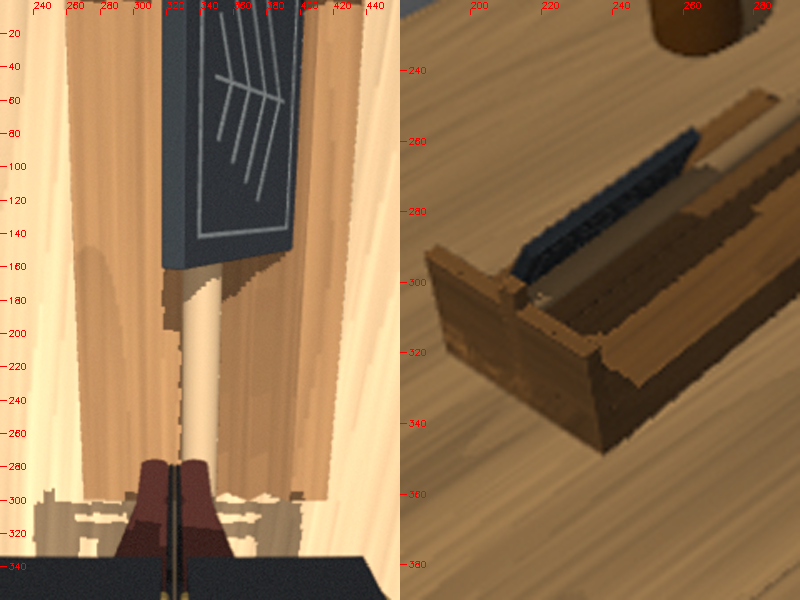

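The seen corners, (395,150) and (331,161), match the seated pose at groove y=67 to within about a pixel. I'm handing the job in.

```bash
python3 -c "
from plant import ticket
print(ticket.job_done())"
```

```text
the job is handed in; nothing more can be done
None
```

The larger plaque is leaning on the rail in the front groove with its side edge against the end board, the robot is clear of it, and the job is handed in at about 24 s; the hand-in call gave no verdict.

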